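Bolt down the lid of the laser box

TASK

The lid of the white laser box stands a little proud on its rubber light seal. Lean on the upright blue bolt handle to squeeze the lid shut while you slide the bolt into its keeper, find the notch by feel, turn the handle down into it as far as it goes and let go. Work gently, without forcing the bolt, the lid or the handle, and leave the other things where they are.

Things in the scene. Friction and masses are not known exactly. Their poses are not given: they have to be found in the camera images.
- laser_box: White low box fixed to the black bench, 365 (x) x 280 mm, its top (front sill, shut lid, rear deck) 100 mm above the bench. Origin under its centre, x from its front to its rear, y to its left, z up. The bolt lies along x over y = 0 and shoots to -x; the notch is on its +y side.
- sill: Aluminium rail along the box's front edge with the steel keeper on it (34 mm wide, 24 deep, 27 high). Origin: centre of the keeper's 15 x 15 mm hole at its entry face (+x side), 14 mm above the sill; axes as the box's. With the lid shut the bolt is at this height, 1.5 mm play all round; if over 2 mm higher, its nose meets the keeper's face.
- lid: Dark metal lid, 203 mm deep, 262 wide. Origin on the hinge line at its rear, at its top face; x, y as the box's. At rest the seal holds it open 0.034 rad (7 mm at the front edge, 4 mm at the handle). 17 N down on the handle where it starts, 12 N farther forward, just shuts it on a hard ledge level with the sill. Bolted, it springs back to 0.008 rad.
- notch_nominal (a point): Point of the lid on the bolt's axis: the middle of the notch if the barrel is set midway. The steel barrel (96 mm long, 26 wide, walls 16 mm above the axis, slot 13 mm wide) is clamped on a plate with long slots, up to 10 mm to or fro of that along the bolt, not measured. Notch 13 mm wide in the +y wall. The slot ends hard 8 mm past it: from that end the handle goes back 9.5 mm to its middle.
- handle: Bolt handle. Origin on the bolt's axis, 14 mm above the lid; z out along the handle, x along the bolt to the rear. Starts upright; turns only at the notch, towards +y, till the notch floor (18 mm out) stops it 1.4 rad over; cheeks reach 24 mm out, 6 mm above the axis. Stays where left; 1 N on the sleeve turns it; a push there bears threefold on wall or floor. Bolt slides with 4 to 7 N.
- grip (a point): Where to take the handle: on the axis of its blue sleeve, 45 mm from the bolt's axis; axes as the handle's. The sleeve is 13 mm in diameter from 26 to 62 mm off the bolt's axis, its round end at 68.5; below it a square steel shank 10 mm thick, with 0.1 rad of side play in the slot. The notch is 22 to 49 mm on towards -x.
- nose (a point): Front end of the bolt's 12 mm round bar (1 mm chamfer), on its axis, 85 mm ahead (-x) of the handle's origin. Starts 8 to 14 mm short of the keeper's entry face; 13 to 36 mm past it with the handle at the notch. Axes as the lid's.
- objective: Microscope objective, steel with a blue ring, 30 mm in diameter, 48 mm tall, upright on the box's rear deck. Origin under its centre. Leave alone.
- oil_bottle: Amber bottle with black cap, 28 mm in diameter, 55 mm tall, on the rear deck. Origin under its centre. Leave alone.
- dust_cap: Black round cap, 24 mm in diameter, 11 mm tall, on the sill right (-y) of the keeper. Origin under its centre. Leave alone.
- ball_driver: Red-handled driver, 190 mm long, lying on the bench left (+y) of the box. Origin under its middle, x along it to the tip. Leave alone.
- slide_box: Blue slide box, 85 x 140 x 30 mm, on the bench right (-y) of the box. Origin under its centre. Leave alone.
- dish: Clear round dish, 54 mm in diameter, 12 mm tall, on the bench left (+y) of the box near its front. Origin under its centre. Leave alone.
- lens_post: Small lens on an aluminium post, 32 mm foot, 98 mm tall, on the bench right (-y) of the box. Origin under its foot. Leave alone.

How it is judged:
By the outcome, as a careful person would: the job done as asked, in the order asked, and still so for the second after the job is handed in, with the robot touching nothing.
It also fails if it takes over 48 s, if anything falls off the work surface, if the arm or the gripper's body presses on something with over 40 N, if the wrist force passes 120 N, or if a joint passes its speed limit or range.

ROBOT

A 6-joint arm with a two-finger parallel gripper is mounted at the origin on the work surface. World frame = base frame: x ahead of the robot, y to its left, z up, the work surface at z = 0. Lengths are in m, angles in rad, forces in N, time in s.
With the tool pointing down it reaches from about 0.35 to 0.775 m from the base axis. Payload 7.3 kg.
Tool frame: the origin (TCP) lies at the centre of the arm's flange, where the gripper is bolted on; the fingertips stand 178 mm ahead of it and the grasp point (between the pads) lies 159 mm ahead of it; z points along the fingers, y is the line along which they close (so a half turn about z gives the same grasp; the last joint's range is limited). The gripper opens to 92 mm and grips with 3 to 60 N. Pads are 19 mm wide; open, the fingers measure 130 mm over their backs; the gripper's body (75 mm by 190 mm) begins 47 mm behind the grasp point.
Start: joints at [-1.374, 0.342, 1.524, -0, 1.275, -0.146], TCP at [0.176, -0.494, 0.405] pointing down, gripper open.
Joint ranges: [-2.53, 2.53], [-0.77, 2.02], [0.04, 2.7], [-1, 4.14], [0.28, 2.66], [-3.11, 3.11]. Speed limits (rad/s): [2.57, 2.57, 3.14, 3.14, 3.14, 3.14].

INTERFACE

Orientations are given as [roll, pitch, yaw] about the fixed x, y, z axes, in that order (R = Rz(yaw) Ry(pitch) Rx(roll)).
In Python, from cell import telemetry, vision, ticket gives the robot as it stands.
- The arm moves only by the shell command python3 -m crank 'ROWS' [FORCE]. ROWS is JSON, a list of rows, each a list of 5 numbers: the gripper command: -1 is shut, 1 is fully open, values between are in proportion, then the shift along the tool's x, y, z in mm, then the turn about the tool's z in rad. In form: [[fingers, dx, dy, dz, roll], ...]. A call has 1 to 12 rows; each row is the pose to reach, as a shift and turn from the pose commanded when the call began, along the tool's axes at that moment; what a row does not reach only later rows make up. A row lasts 1/12 s, in which the tool goes at most 41.7 mm and 7.16 degrees, less where a joint would pass 70% of its speed; a pose out of reach is approached as far as the arm can. A call with a gripper value outside its range is refused whole. The fingers move at their own pace and stop on an object; FORCE is the grip in N (left out, the last holds). Time passes only in rows, so rows that repeat a pose let the fingers close. It gives the time, the measured TCP pose, the force, the opening and the grip force at its end, in the units of the state.
- telemetry.observe(): the state, without advancing time (a new reading comes with each control period).
- vision.read_camera(name): name is "side" or "top" or "wrist"; returns (picture, depth): 480x640x3 uint8, red, green, blue; 480x640 float32, m along the optical axis (not along the pixel's ray), 0 where there is no reading.
- vision.get_calibration(name): a dict with "camera_matrix" (3x3 intrinsics, pixels), "rvec" (rotation vector, rad) and "tvec" (3), from world to camera coordinates, as OpenCV has them. Camera axes: x right, y down, z forward; pixel columns grow to the right and rows downward; lengths in m; the calibration is good to about 2 mm. A picture is of the moment at which its call begins: read the wrist's pose just before it. get_calibration takes no time and is no camera call; for the wrist camera it gives the pose at the moment of the call.
- ticket.hand_in(): hands the job in; it is judged then, once.
The state is a dict: "time": time; "qpos": joint angles; "qvel": joint speeds; "joint_efforts": joint torques, N m; "tool_pos": TCP position; "tool_rot": TCP orientation; "contact_force": force on the tool from outside, world axes, zero at the start; "torque": the same for the moment, N m; "opening": finger opening in m; "grip_force": force on a finger pad.
Only numpy, scipy, OpenCV 4.12 (cv2) and the standard library are available. Lean on these libraries where they do the work, as an engineer would, in place of code of your own. Each camera call takes 0.05 s, during which the arm holds its last target. There are 200 camera calls.

## Working session

There is one attempt and no reset: what is moved stays moved. The work goes in short steps, Python scripts to look and compute and a shell command to move; the robot and the scene stay as the last step left them, time stands still between calls to the robot, and variables do not carry over. Pictures are saved under pics/ and viewed, at most 10 in all, crops included, and the job is handed in when it is done.

```bash
mkdir -p pics; ls; cat > h.py <<'E'
import numpy as np,cv2
from cell import telemetry,vision,ticket
def cal(n):
    c=vision.get_calibration(n);R=cv2.Rodrigues(np.array(c['rvec'],float))[0]
    return np.array(c['camera_matrix'],float),R,np.array(c['tvec'],float).ravel()
def cloud(d,C):
    K,R,t=C
    v,u=np.mgrid[:480,:640]
    p=np.stack([(u-K[0,2])/K[0,0]*d,(v-K[1,2])/K[1,1]*d,d],-1)
    return (p-t)@R
def proj(P,C):
    K,R,t=C
    q=(R@np.array(P)+t);q=K@q;return q[:2]/q[2]
def ray(u,v,C,z):
    K,R,t=C
    d=R.T@np.linalg.inv(K)@[u,v,1];o=-R.T@t
    return o+d*(z-o[2])/d[2]
E
python3 - <<'E'
from h import *
for n in ('top','side'):
    C=cal(n);im,d=vision.read_camera(n)
    cv2.imwrite(f'pics/{n}0.png',im[:,:,::-1]);np.savez(f'{n}0.npz',im=im,d=d)
    print(n,-C[1].T@C[2],C[1][2])
    W=cloud(d,C)
    hsv=cv2.cvtColor(im,cv2.COLOR_RGB2HSV)
    m=((hsv[...,0]>95)&(hsv[...,0]<130)&(hsv[...,1]>120)&(hsv[...,2]>50)).astype(np.uint8)
    k,l,s,c=cv2.connectedComponentsWithStats(m)
    for i in range(1,k):
        if s[i,4]>25:
            w=W[(l==i)&(d>0)]
            print(s[i],c[i],np.median(w,0).round(4),w.min(0).round(3),w.max(0).round(3))
print(telemetry.observe())
E
```

```text
pics
top [0.41254952 0.00573416 0.91321188] [ 0.20265315  0.01028625 -0.97919656]
[ 383  203   86   63 3849] [425.94128345 233.05559886] [ 0.6092 -0.2005  0.0288] [ 0.552 -0.288 -0.006] [ 0.679 -0.121  0.036]
[278 224   8  12  65] [282.10769231 229.49230769] [0.5746 0.0635 0.1819] [0.571 0.059 0.151] [0.583 0.07  0.187]
side [0.26896968 0.60562197 0.85044675] [ 0.31318266 -0.58952816 -0.7445624 ]
[ 320  175   43   37 1066] [341.58161351 193.71106942] [ 0.6143 -0.2012  0.0281] [ 0.562 -0.308 -0.005] [ 0.684 -0.129  0.034]
[300 221   7  16  85] [303.01176471 228.23529412] [0.5767 0.0702 0.1686] [ 0.572 -0.003  0.1  ] [0.623 0.075 0.186]
{'time': 0.1, 'qpos': array([-1.37400078e+00,  3.42666915e-01,  1.52490113e+00,  1.30997044e-07,
        1.27541107e+00, -1.45968854e-01]), 'qvel': array([-0.00052824, -0.00214306, -0.00159779, -0.00132907, -0.00069556,
        0.00017764]), 'joint_efforts': array([ 2.13184561e-03, -4.32004058e+01, -2.44694942e+01,  7.19566480e-02,
        5.26614266e-02, -6.42756709e-05]), 'tool_pos': array([ 0.17646229, -0.49433514,  0.4041142 ]), 'tool_rot': array([-3.14022096e+00, -2.01785489e-04,  3.42764220e-01]), 'contact_force': array([ 0.55994824, -0.34526696, -0.37662634]), 'torque': array([ 0.01549853, -0.00749545,  0.0051882 ]), 'grip_force': 0.0, 'opening': 0.09152997153407275}
```

View pics/top0.png

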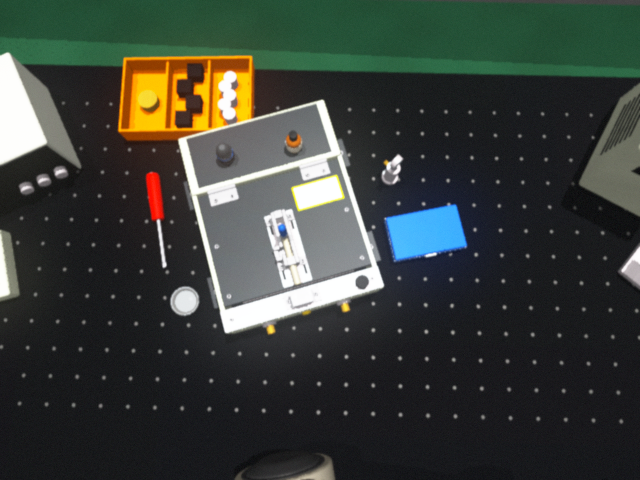

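View pics/side0.png

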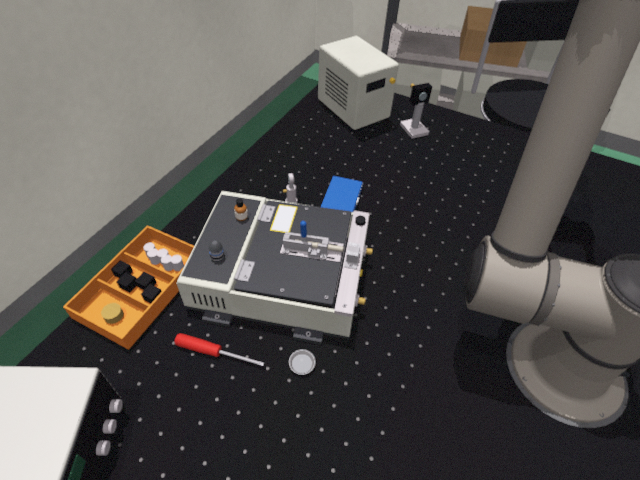

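The top view shows the box yawed about 15°, with its front edge running from (225,330) to (382,290). The blue handle is at (282,229), the keeper at (302,297), and the dust cap at (362,282). The side view agrees, with the handle at (303,228). Next I'll get the yaw and handle position.

```bash
python3 - <<'E'
from h import *
from scipy.spatial import cKDTree
Cs={n:cal(n) for n in('top','side')}
# two-view sleeve centre
uv={'top':(282.1,229.5),'side':(303.0,228.2)}
A=np.zeros((3,3));b=np.zeros(3)
for n,(u,v) in uv.items():
    K,R,t=Cs[n];o=-R.T@t;d=R.T@np.linalg.inv(K)@[u,v,1];d/=np.linalg.norm(d)
    P=np.eye(3)-np.outer(d,d);A+=P;b+=P@o
print('handle',np.linalg.solve(A,b))
for n in Cs:
    z=np.load(n+'0.npz');W=cloud(z['d'],Cs[n])
    m=(z['d']>0)&(abs(W[...,2]-.102)<.012)&(abs(W[...,0]-.57)<.26)&(abs(W[...,1]-.05)<.22)
    m=cv2.morphologyEx(m.astype(np.uint8),cv2.MORPH_OPEN,np.ones((5,5)))
    p=W[m>0][:,:2].astype(np.float32)
    (c,s,a)=cv2.minAreaRect(p*1000);print(n,c,s,a)
K,R,t=Cs['top']
for p in [(225,330),(382,288),(323,102),(180,142)]: print(ray(*p,Cs['top'],.1).round(4))
E
```

```text
handle [0.57877438 0.06498331 0.1637387 ]
top (643.436767578125, 34.976409912109375) (364.8567199707031, 377.6728515625) 17.777944564819336
side (629.2568969726562, 82.76345825195312) (363.6509094238281, 283.6798095703125) 17.672691345214844
[0.4164 0.1588 0.1   ]
[ 0.4945 -0.1054  0.1   ]
[0.8372 0.0039 0.1   ]
[0.7511 0.2635 0.1   ]
```

```bash
python3 -m crank '[[1,30,-20,-15,-0.11],[1,62,-43,-25,-0.22],[1,94,-65,-25,-0.33],[1,126,-87,-25,-0.44],[1,158,-109,-25,-0.55],[1,190,-132,-25,-0.66],[1,222,-154,-25,-0.77],[1,254,-176,-25,-0.88],[1,286,-198,-25,-0.99],[1,318,-221,-25,-1.1],[1,350,-243,-25,-1.21],[1,382,-265,-25,-1.32]]'
python3 -c "
from h import *
s=telemetry.observe();p=s['tool_pos'];y=s['tool_rot'][2];d=np.array([.577,.066,.425])-p
c,q=np.cos(y),np.sin(y);print(p,s['tool_rot'],1000*np.array([d[0]*c+d[1]*q,d[0]*q-d[1]*c,-d[2]]),y-1.877)"
```

```text
time: 1.1
tool_pos: [0.4478, -0.1145, 0.4296]
tool_rot: [-3.141, 0.0, 1.668]
contact_force: [1.0, -0.8, 0.3]
opening: 0.092
grip_force: 0.0
[ 0.44781137 -0.11452813  0.42959009] [-3.14127289e+00  3.48532114e-05  1.66836676e+00] [167.0844962  146.16045811   4.5900922 ] -0.20863323691548818
```

```bash
python3 -m crank '[[1,28,24,0,-0.1],[1,56,48,0,-0.2],[1,84,73,0,-0.21],[1,112,98,0,-0.21],[1,139,122,0,-0.21],[1,167,146,0,-0.21],[1,167,146,0,-0.21],[1,167,146,0,-0.21]]'
python3 - <<'E'
from h import *
s=telemetry.observe();print(s['tool_pos'],s['tool_rot'],s['contact_force'])
C=cal('wrist');im,d=vision.read_camera('wrist');np.savez('w0.npz',im=im,d=d)
cv2.imwrite('pics/w0.png',im[:,:,::-1]);print(-C[1].T@C[2],C[1],C[0][0,0])
W=cloud(d,C);hsv=cv2.cvtColor(im,cv2.COLOR_RGB2HSV)
m=((hsv[...,0]>95)&(hsv[...,0]<130)&(hsv[...,1]>120)&(hsv[...,2]>50)).astype(np.uint8)
k,l,st,c=cv2.connectedComponentsWithStats(m)
for i in range(1,k):
    if st[i,4]>60:
        w=W[(l==i)&(d>0)];print(st[i],c[i],np.median(w,0).round(4),w.min(0).round(3),w.max(0).round(3))
E
```

```text
time: 1.77
tool_pos: [0.5777, 0.0649, 0.4285]
tool_rot: [-3.14, -0.0, 1.876]
contact_force: [0.1, -1.0, 0.1]
opening: 0.0917
grip_force: 0.0
[0.57772558 0.06487789 0.42848621] [-3.13974966e+00 -4.28985676e-04  1.87586432e+00] [ 0.05983374 -1.03865247  0.05341604]
[0.5524188  0.14396207 0.40782511] [[ 0.95388165  0.30017563 -0.00209518]
 [ 0.28655278 -0.90846802  0.3042587 ]
 [ 0.08942764 -0.29082717 -0.95258714]] 377.0156281948963
[536 126  28  41 102] [543.58823529 143.45098039] [0.713  0.1761 0.1227] [0.709 0.163 0.114] [0.725 0.192 0.125]
[312 229  19  34 510] [320.40392157 246.00196078] [0.5763 0.0697 0.1817] [0.571 0.061 0.146] [0.584 0.073 0.187]
[ 247  377   74   49 3240] [281.58209877 399.81234568] [ 0.6052 -0.1808  0.0293] [ 0.554 -0.261 -0.002] [0.652 0.088 0.333]
```

View pics/w0.png

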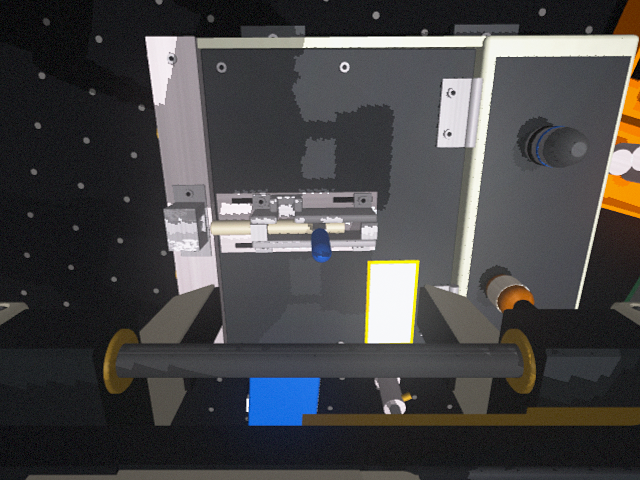

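The wrist view lines up with the box. The blue sleeve is at (320,246), the bolt bar runs along row 228 to the keeper at (185,228), and the box's left rim is along row 40.

```bash
python3 - <<'E'
from h import *
z=np.load('w0.npz');im,d=z['im'],z['d'];C=cal('wrist')
p=ray(320.4,246,C,.165);print('sleeve mid',p)
g=cv2.cvtColor(im,cv2.COLOR_RGB2GRAY).astype(int)
# outer left rim edge (white over black) cols 200..470, and rear rim / sill edge
def fit(P):
    vx,vy,x,y=cv2.fitLine(np.float32(P)*1000,cv2.DIST_HUBER,0,.01,.01).ravel();return np.degrees(np.arctan2(vy,vx)),(x,y)
P=[];Q=[]
for u in range(210,470,5):
    col=g[20:60,u];i=20+np.argmax(np.diff(col));P.append(ray(u,i+.5,C,.1)[:2])
    j=20+np.argmin(np.diff(col));Q.append(ray(u,j+.5,C,.1)[:2])
print('rim out',fit(P),'rim in',fit(Q))
hsv=cv2.cvtColor(im,cv2.COLOR_RGB2HSV)
# bolt bar: tan colour
m=((hsv[...,0]>10)&(hsv[...,0]<32)&(hsv[...,1]>25)&(g>110)).astype(np.uint8);m[:215]=0;m[242:]=0;m[:,:205]=0;m[:,350:]=0
v,u=np.nonzero(m);print(len(v))
B=[ray(a,v[u==a].mean(),C,.12)[:2] for a in range(213,245) if (u==a).sum()>3];print('bar',fit(B))
W=cloud(d,C)
for nm,(a,b,c,e) in dict(keeper=(165,205,203,225),lidfront=(225,100,260,150),lidrear=(420,60,435,75),sill=(180,100,195,150)).items():
    w=W[b:e,a:c].reshape(-1,3);w=w[w[:,2]>0];print(nm,np.median(w,0).round(4))
E
```

```text
sleeve mid [0.57697353 0.06418232 0.165     ]
rim out (np.float32(17.847363), (np.float32(527.84534), np.float32(195.23997))) rim in (np.float32(17.622726), (np.float32(545.3411), np.float32(193.50626)))
1061
bar (np.float32(17.81366), (np.float32(504.4286), np.float32(41.730896)))
keeper [0.4728 0.0443 0.1268]
lidfront [0.4962 0.121  0.1057]
lidrear [0.6171 0.2017 0.101 ]
sill [0.4539 0.1078 0.0997]
```

```bash
python3 -m crank '[[0,0,-0.8,25,-0.005],[-0.13,0,-0.8,50,-0.005],[-0.13,0,-0.8,75,-0.005],[-0.13,0,-0.8,95,-0.005],[-0.13,0,-0.8,105,-0.005],[-0.13,0,-0.8,105,-0.005],[-0.13,0,-0.8,105,-0.005]]' 35
python3 - <<'E'
from h import *
s=telemetry.observe();print(s['tool_pos'],s['tool_rot'],s['contact_force'])
C=cal('wrist');im,d=vision.read_camera('wrist')
cv2.imwrite('pics/w1.png',im[:,:,::-1])
E
```

```text
time: 2.4
tool_pos: [0.5765, 0.0622, 0.3253]
tool_rot: [3.141, 0.0, 1.877]
contact_force: [0.3, 0.6, 0.7]
opening: 0.0498
grip_force: 0.0
[0.57645005 0.06223509 0.3252899 ] [3.14146279e+00 2.30396890e-04 1.87670210e+00] [0.31119753 0.61506145 0.72063361]
```

View pics/w1.png

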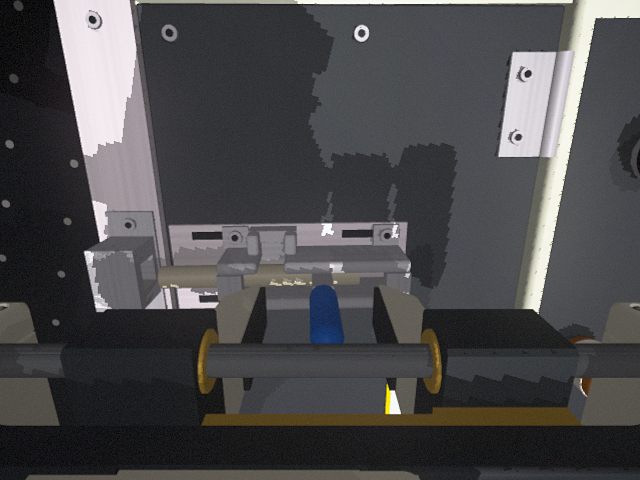

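The picture shows the sleeve at (325,315), between pads at columns about 265 and 375. The notch cheeks are ahead of it at about column 270. Now I'll close on it.

```bash
python3 -m crank '[[-0.5,2,1,3,0],[-0.75,2,1,3,0],[-1,2,1,3,0],[-1,2,1,3,0],[-1,2,1,3,0],[-1,2,1,3,0],[-1,2,1,3,0],[-1,2,1,3,0]]' 35;  python3 -c "
from h import *
s=telemetry.observe();print(s['tool_pos'],s['tool_rot'],s['contact_force'],s['torque'],s['opening'],s['grip_force'])"
```

```text
time: 3.12
tool_pos: [0.5768, 0.0652, 0.3215]
tool_rot: [-3.141, 0.0, 1.878]
contact_force: [1.7, 1.1, -3.8]
opening: 0.0121
grip_force: 35.0
[0.57681457 0.06522295 0.32148151] [-3.14113837e+00  1.41805843e-05  1.87789308e+00] [ 1.71322409  1.08273765 -3.78170728] [-0.13886355  0.19018365  0.09001155] 0.012117651905495958 34.99948091804981
```

```bash
python3 -m crank '[[-1,0,-0.5,1,0],[-1,0,-1,2,0],[-1,0,-1.5,3,0],[-1,0,-1.5,3,0]]' 35;  python3 -m crank '[[-1,0,-0.3,0.7,0],[-1,0,-0.5,1.4,0],[-1,0,-0.5,1.4,0]]'
```

```text
time: 3.45
tool_pos: [0.5757, 0.0649, 0.3198]
tool_rot: [3.139, 0.001, 1.878]
contact_force: [1.0, 2.1, 6.0]
opening: 0.0123
grip_force: 35.0
time: 3.7
tool_pos: [0.5753, 0.0648, 0.3191]
tool_rot: [3.138, 0.001, 1.878]
contact_force: [0.9, 1.2, 9.6]
opening: 0.0124
grip_force: 35.0
```

```bash
python3 -m crank '[[-1,0,-0.3,0.8,0],[-1,0,-0.5,1.5,0],[-1,0,-0.5,1.5,0]]';  python3 -m crank '[[-1,0,-0.3,0.7,0],[-1,0,-0.4,1.4,0],[-1,0,-0.4,1.4,0],[-1,0,-0.4,1.4,0]]'
```

```text
time: 3.95
tool_pos: [0.5749, 0.0647, 0.3184]
tool_rot: [3.136, 0.001, 1.878]
contact_force: [-0.9, 2.1, 14.1]
opening: 0.0123
grip_force: 35.0
time: 4.28
tool_pos: [0.5746, 0.0646, 0.3179]
tool_rot: [3.135, 0.001, 1.878]
contact_force: [-3.1, 1.9, 18.4]
opening: 0.0122
grip_force: 35.0
```

```bash
python3 -m crank '[[-1,0,0,0.4,0],[-1,0,-0.3,0.8,0],[-1,0,-0.3,0.8,0]]';  python3 -m crank '[[-1,0,-1,0,0],[-1,0,-2,0,0],[-1,0,-3,0,0],[-1,0,-4,0,0],[-1,0,-5,0,0],[-1,0,-5,0,0]]'
```

```text
time: 4.53
tool_pos: [0.5745, 0.0646, 0.3179]
tool_rot: [3.134, 0.002, 1.878]
contact_force: [-2.8, 1.9, 22.3]
opening: 0.0124
grip_force: 35.0
time: 5.03
tool_pos: [0.5705, 0.0633, 0.3179]
tool_rot: [3.131, 0.002, 1.878]
contact_force: [2.2, 5.1, 18.4]
opening: 0.0122
grip_force: 35.0
```

The lid is on its hard stop: the height no longer changes as the force goes up. I'll slide the bolt on, keeping up the lean.

```bash
python3 -m crank '[[-1,0,-1,0,0],[-1,0,-2,0,0],[-1,0,-3,0,0],[-1,0,-4,0,0]]';  python3 -m crank '[[-1,0,-1,0,0],[-1,0,-2,0,0],[-1,0,-3,0,0],[-1,0,-4,0,0]]'; python3 -m crank '[[-1,0,-1,0,0],[-1,0,-2,0,0],[-1,0,-3,0,0],[-1,0,-4,0,0]]'
```

```text
time: 5.37
tool_pos: [0.5668, 0.0622, 0.3179]
tool_rot: [3.13, 0.002, 1.878]
contact_force: [3.0, 4.6, 19.0]
opening: 0.0119
grip_force: 35.0
time: 5.7
tool_pos: [0.563, 0.061, 0.3179]
tool_rot: [3.13, 0.002, 1.878]
contact_force: [2.9, 5.2, 17.9]
opening: 0.0123
grip_force: 35.0
time: 6.03
tool_pos: [0.5592, 0.0598, 0.3179]
tool_rot: [3.13, 0.002, 1.878]
contact_force: [2.4, 4.2, 19.0]
opening: 0.0125
grip_force: 35.0
```

```bash
python3 -m crank '[[-1,0.2,-1,0,0],[-1,0.4,-2,0,0],[-1,0.5,-3,0,0],[-1,0.5,-4,0,0],[-1,0.5,-5,0,0],[-1,0.5,-6,0,0]]';  python3 -m crank '[[-1,0,-1,0,0],[-1,0,-2,0,0],[-1,0,-3,0,0],[-1,0,-4,0,0]]'; python3 -m crank '[[-1,0,-1,0,0],[-1,0,-2,0,0],[-1,0,-3,0,0],[-1,0,-4,0,0]]'
```

```text
time: 6.53
tool_pos: [0.5535, 0.0581, 0.3179]
tool_rot: [3.13, 0.003, 1.878]
contact_force: [3.4, 3.3, 19.7]
opening: 0.0121
grip_force: 35.0
time: 6.87
tool_pos: [0.5497, 0.0569, 0.3179]
tool_rot: [3.13, 0.003, 1.878]
contact_force: [3.1, 2.9, 18.3]
opening: 0.0124
grip_force: 35.0
time: 7.2
tool_pos: [0.5459, 0.0557, 0.3179]
tool_rot: [3.13, 0.003, 1.878]
contact_force: [3.6, 3.0, 20.5]
opening: 0.0122
grip_force: 35.0
```

```bash
for i in 1 2 3 4; do echo; done >/dev/null; python3 -m crank '[[-1,0,-0.7,0,0],[-1,0,-1.4,0,0],[-1,0,-2,0,0]]';  python3 -m crank '[[-1,0,-0.7,0,0],[-1,0,-1.4,0,0]]';  python3 -m crank '[[-1,0,-0.7,0,0],[-1,0,-1.4,0,0]]'
```

```text
time: 7.45
tool_pos: [0.544, 0.0551, 0.3179]
tool_rot: [3.13, 0.003, 1.878]
contact_force: [3.7, 2.8, 19.5]
opening: 0.0122
grip_force: 35.0
time: 7.62
tool_pos: [0.5427, 0.0547, 0.3179]
tool_rot: [3.13, 0.003, 1.878]
contact_force: [3.0, 3.4, 18.8]
opening: 0.0124
grip_force: 35.0
time: 7.78
tool_pos: [0.5414, 0.0542, 0.3179]
tool_rot: [3.13, 0.003, 1.878]
contact_force: [3.2, 2.8, 19.4]
opening: 0.0124
grip_force: 35.0
```

```bash
python3 -m crank '[[-1,0,-0.7,0,0],[-1,0,-1.4,0,0]]';  python3 -m crank '[[-1,0,-0.7,0,0],[-1,0,-1.4,0,0]]'
```

```text
time: 7.95
tool_pos: [0.5403, 0.0539, 0.3179]
tool_rot: [3.129, 0.003, 1.877]
contact_force: [6.3, 4.9, 16.7]
opening: 0.0122
grip_force: 35.0
time: 8.12
tool_pos: [0.5397, 0.0537, 0.318]
tool_rot: [3.126, 0.003, 1.877]
contact_force: [11.1, 6.5, 13.0]
opening: 0.012
grip_force: 35.0
```

```bash
python3 -m crank '[[-1,0,-0.7,0,0],[-1,0,-1.4,0,0]]';  python3 -m crank '[[-1,0,-0.7,0,0],[-1,0,-1.4,0,0]]'
```

```text
time: 8.28
tool_pos: [0.5391, 0.0536, 0.318]
tool_rot: [3.123, 0.003, 1.877]
contact_force: [16.2, 8.4, 11.3]
opening: 0.0118
grip_force: 35.0
time: 8.45
tool_pos: [0.5385, 0.0534, 0.318]
tool_rot: [3.12, 0.004, 1.877]
contact_force: [19.8, 10.4, 7.9]
opening: 0.0123
grip_force: 35.0
```

The bolt has met the hard end of its slot. I'll note the grasp point's coordinate there, then back off 9.5 mm by the measured grasp point.

```bash
cat > g.py <<'E'
from h import *
from scipy.spatial.transform import Rotation as Ro
s=telemetry.observe();R=Ro.from_euler('xyz',s['tool_rot']).as_matrix();th=.3098
g=s['tool_pos']+R@[0,0,.159];f=s['contact_force'];c,q=np.cos(th),np.sin(th)
B=np.array([[c,q,0],[-q,c,0],[0,0,1]])
print('grasp box-axes mm',(1000*B@g).round(2),'force',(B@f).round(1),'rot',s['tool_rot'].round(4),'open',s['opening'],'t',s['time'])
E
python3 g.py; python3 -m crank '[[-1,0,1,0,0],[-1,0,2,0,0],[-1,0,3,0,0],[-1,0,4,0,0],[-1,0,4,0,0]]' >/dev/null; python3 g.py;  python3 -m crank '[[-1,0,1,0,0],[-1,0,2,0,0],[-1,0,3,0,0],[-1,0,4,0,0],[-1,0,5,0,0],[-1,0,5,0,0]]'>/dev/null; python3 g.py
```

```text
grasp box-axes mm [ 532.58 -113.89  159.06] force [22.   3.8  7.9] rot [3.1201 0.0036 1.877 ] open 0.012268003962934124 t 8.45
grasp box-axes mm [ 533.1  -113.86  158.93] force [ 5.7  2.3 17.6] rot [3.1286e+00 3.1000e-03 1.8776e+00] open 0.012156369965384436 t 8.8667
grasp box-axes mm [ 535.54 -113.8   158.85] force [-3.3  1.5 24.1] rot [3.1344e+00 2.6000e-03 1.8779e+00] open 0.012150684428935134 t 9.3667
```

```bash
python3 -m crank '[[-1,0,1,-0.2,0],[-1,0,2,-0.5,0],[-1,0,3,-0.8,0],[-1,0,4,-1,0],[-1,0,5,-1,0],[-1,0,6,-1,0],[-1,0,6.5,-1,0],[-1,0,6.5,-1,0]]' >/dev/null; python3 g.py
```

```text
grasp box-axes mm [ 541.33 -113.8   158.93] force [-4.3  0.6 19.4] rot [3.1365e+00 2.3000e-03 1.8778e+00] open 0.01187009236148006 t 10.0333
```

```bash
python3 -m crank '[[-1,0,0.8,0,0],[-1,0,1.6,0,0],[-1,0,1.6,0,0]]' >/dev/null; python3 g.py;  python3 -m crank '[[-1,0,0,-1,0],[-1,0,0,-2,0],[-1,0,0.2,-3,0],[-1,0,0.4,-4,0],[-1,0,0.4,-4,0]]' 15 >/dev/null; python3 g.py
```

```text
grasp box-axes mm [ 542.92 -113.76  158.91] force [-3.1  0.5 19.3] rot [3.1366e+00 2.2000e-03 1.8779e+00] open 0.012176797670479664 t 10.2833
grasp box-axes mm [ 542.92 -113.68  159.9 ] force [ 4.9 -1.8  1.9] rot [3.1395e+00 1.1000e-03 1.8777e+00] open 0.01267152162005515 t 10.7
```

```bash
python3 -m crank '[[-0.5,0,0.5,0,0],[-0.5,0,1,0,0],[-0.5,0,1,-5,0],[-0.5,0,1,-10,0],[-0.5,0,1,-15,0],[-0.5,0,1,-15,0]]' >/dev/null; python3 g.py;  python3 - <<'E'
from h import *
C=cal('wrist');im,d=vision.read_camera('wrist')
cv2.imwrite('pics/w2.png',im[:,:,::-1])
E
```

```text
grasp box-axes mm [ 543.59 -113.32  175.97] force [0.5 0.7 0.5] rot [3.1398e+00 7.0000e-04 1.8779e+00] open 0.02291401033174706 t 11.2
```

View pics/w2.png

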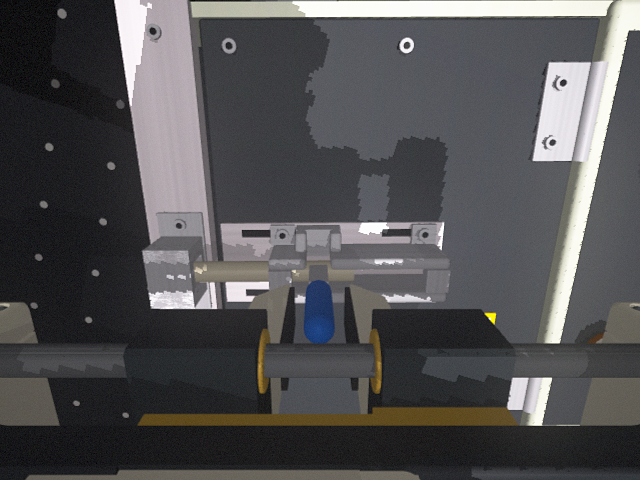

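The view shows the bolt in the keeper and the handle (column 318) centred between the notch cheeks (columns 297–340). I'll take it again lightly near its end and turn it.

```bash
python3 -m crank '[[-1,0,-0.6,0,0],[-1,0,-0.6,0,0],[-1,0,-0.6,0,0],[-1,0,-0.6,0,0]]' 6 >/dev/null; python3 g.py;  python3 -m crank '[[-1,3,0,0,0],[-1,6.1,0,0.3,0],[-1,9.1,0,0.7,0],[-1,12.1,0,1.2,0],[-1,15,0,1.9,0],[-1,18,0,2.7,0],[-1,18,0,2.7,0]]' >/dev/null; python3 g.py
```

```text
grasp box-axes mm [ 542.85 -113.15  174.57] force [3.2 0.8 0. ] rot [3.1409 0.     1.8777] open 0.012567934794708118 t 11.5833
grasp box-axes mm [542.75 -94.48 171.85] force [3.4 0.7 0.7] rot [ 3.1412e+00 -2.0000e-04  1.8782e+00] open 0.012687435176137333 t 12.1667
```

```bash
python3 -m crank '[[-1,3,0,1,0],[-1,5.8,0,2.1,0],[-1,8.5,0,3.4,0],[-1,11.2,0,4.8,0],[-1,13.8,0,6.3,0],[-1,16.4,0,8,0],[-1,18.9,0,9.8,0],[-1,21.3,0,11.6,0],[-1,23.6,0,13.7,0],[-1,25.8,0,15.8,0],[-1,27.8,0,18,0],[-1,29.8,0,20.4,0]]' >/dev/null; python3 g.py;
```

```text
grasp box-axes mm [542.61 -65.22 151.22] force [ 3.4 -0.9 -0.4] rot [-3.1414e+00  1.0000e-04  1.8778e+00] open 0.012800607972658695 t 13.1667
```

```bash
python3 -m crank '[[-1,1.8,0,2.4,0],[-1,3.5,0,4.9,0],[-1,5.1,0,7.5,0],[-1,6.6,0,10,0],[-1,8,0,12.8,0],[-1,9.1,0,15.5,0],[-1,10.2,0,18,0],[-1,11,0,20.5,0],[-1,11,0,20.5,0]]' >/dev/null; python3 g.py;python3 - <<'E'
from h import *
for n in('wrist','side'):
  im,d=vision.read_camera(n);np.savez(n+'3.npz',im=im,d=d)
  if n=='wrist':cv2.imwrite('pics/w3.png',im[:,:,::-1])
  else:cv2.imwrite('pics/s3.png',cv2.resize(im[170:290,240:400,::-1],None,fx=4,fy=4))
E
```

```text
grasp box-axes mm [542.49 -54.34 130.38] force [ 2.1 -3.2 -1.3] rot [-3.1408  0.      1.8778] open 0.012370663554347084 t 13.9167
```

View pics/w3.png

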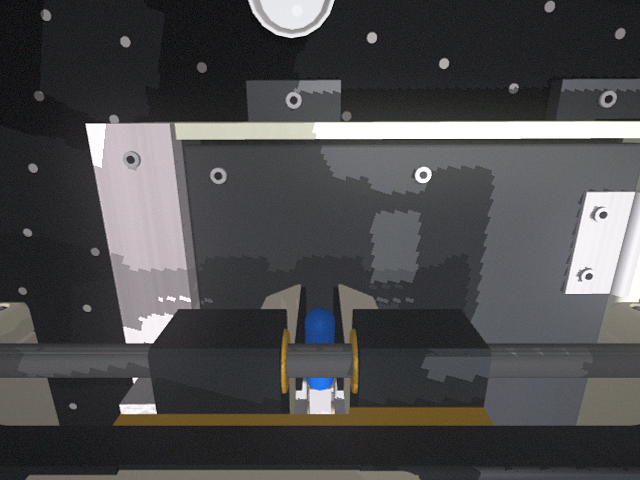

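The handle has followed and lies nearly flat between the fingers at (320,340). Now the last few degrees down to the floor, by feel.

```bash
python3 -m crank '[[-1,0.3,0,1,0],[-1,0.6,0,2,0],[-1,0.8,0,3,0],[-1,0.8,0,3,0]]' >/dev/null; python3 g.py;python3 -m crank '[[-1,0.1,0,0.7,0],[-1,0.2,0,1.4,0],[-1,0.2,0,1.4,0]]' >/dev/null; python3 g.py; python3 -m crank '[[-1,0,0,0.5,0],[-1,0,0,1,0],[-1,0,0,1,0]]' >/dev/null; python3 g.py
```

```text
grasp box-axes mm [542.57 -53.65 127.87] force [ 1.6 -3.8 -0.9] rot [-3.1413e+00  2.0000e-04  1.8778e+00] open 0.0127124243128963 t 14.35
grasp box-axes mm [542.61 -53.32 126.48] force [ 1.8 -3.5 -0. ] rot [-3.1413 -0.      1.8778] open 0.012625229145202158 t 14.6
grasp box-axes mm [542.6  -53.19 125.59] force [ 0.4 -2.5  1.6] rot [-3.1414e+00 -2.0000e-04  1.8778e+00] open 0.012604081926804012 t 14.85
```

```bash
python3 -m crank '[[-1,0,0,0.5,0],[-1,0,0,0.9,0],[-1,0,0,0.9,0]]' >/dev/null; python3 g.py; python3 -m crank '[[-1,0,0,0.4,0],[-1,0,0,0.8,0],[-1,0,0,0.8,0]]' >/dev/null; python3 g.py
```

```text
grasp box-axes mm [542.65 -53.07 124.8 ] force [ 0.2 -0.7  2.9] rot [-3.1415e+00 -3.0000e-04  1.8779e+00] open 0.012521742728459547 t 15.1
grasp box-axes mm [542.68 -53.04 124.09] force [-0.4  0.9  4.9] rot [ 3.1415e+00 -4.0000e-04  1.8778e+00] open 0.012882037982901506 t 15.35
```

```bash
python3 -m crank '[[-0.6,0,0,-0.5,0],[-0.4,0,0,-1,0],[-0.4,0,0,-1,0],[-0.4,0,0,-10,0],[-0.4,0,0,-25,0],[-0.4,0,0,-45,0],[-0.4,0,0,-70,0],[-0.4,0,0,-100,0],[-0.4,0,0,-110,0],[-0.4,0,0,-110,0]]' >/dev/null; python3 g.py;python3 - <<'E'
from h import *
C=cal('wrist');im,d=vision.read_camera('wrist');cv2.imwrite('pics/w4.png',im[:,:,::-1])
W=cloud(d,C);hsv=cv2.cvtColor(im,cv2.COLOR_RGB2HSV)
m=((hsv[...,0]>95)&(hsv[...,0]<130)&(hsv[...,1]>120)&(hsv[...,2]>50)&(d>0)&(W[...,2]>.105)&(W[...,2]<.2)).astype(np.uint8)
k,l,st,c=cv2.connectedComponentsWithStats(m)
ca,q=np.cos(.3098),np.sin(.3098);B=np.array([[ca,q,0],[-q,ca,0],[0,0,1]])
for i in range(1,k):
  if st[i,4]>60:
    w=1000*W[l==i]@B.T;print(st[i],w.min(0).round(1),np.median(w,0).round(1),w.max(0).round(1))
    o=np.argsort(w[:,1]);n=len(o)//4
    print('root/tip top z',np.percentile(w[o[:n],2],80),np.median(w[o[:n],1]),np.percentile(w[o[-2*n:-n],2],80),np.median(w[o[-2*n:-n],1]))
E
```

```text
grasp box-axes mm [544.05 -53.67 237.14] force [ 0.6  0.2 -0. ] rot [3.1355e+00 1.5000e-03 1.8778e+00] open 0.027483411958431993 t 16.1833
[580 217  37  41 127] [728.6 -65.9 114.9] [733.2 -45.2 122.7] [750.1 -36.8 125. ]
root/tip top z 123.31892853539746 -59.546027525390855 123.34549350253837 -41.24805150435624
[308 231  18  56 936] [535.7 -88.5 111.6] [542.1 -64.5 126.7] [548.5 -44.7 131.2]
root/tip top z 125.77741062535827 -80.93034353972256 129.22250726934737 -59.45901393706616
```

View pics/w4.png

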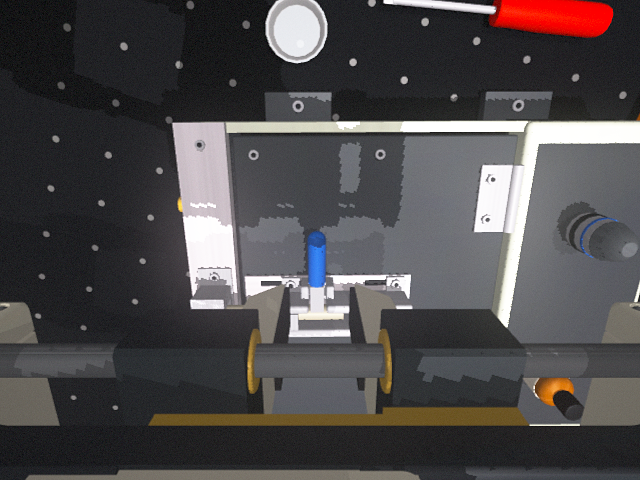

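The handle lies flat in the notch at (317,260), with a slope of about 0.16 (1.41 rad over). The gripper is clear and the other things I can see haven't moved.

```bash
python3 -c "
from h import *
print(ticket.hand_in())"
```

```text
the job is handed in; nothing more can be done
None
```

The job is handed in: the lid is squeezed shut, the bolt is home in its keeper, and the handle is turned fully down into the notch (about 1.4 rad) and released, with the gripper clear at 16 s.

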